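Gauge a pillar candle with a sliding caliper

ROBOT

A 6-joint arm with a two-finger parallel gripper is mounted at the origin on the work surface. World frame = base frame: x ahead of the robot, y to its left, z up, the work surface at z = 0. Lengths are in mm, angles in rad, forces in N, time in s.
With the tool pointing down it reaches from about 325 to 775 mm from the base axis. Payload 5.5 kg.
Tool frame: the origin (TCP) lies between the finger pads; the fingertips stand 22 mm ahead of it and the grasp point (between the pads) lies 3 mm ahead of it; z points along the fingers, y is the line along which they close (so a half turn about z gives the same grasp; the last joint's range is limited). The gripper opens to 88 mm and grips with 3 to 60 N. Pads are 20 mm wide; open, the fingers measure 115 mm over their backs; the gripper's body (75 mm by 178 mm) begins 61 mm behind the grasp point.
Start: joints at [-0.057, 0.091, 1.231, -0, 1.82, -0.057], TCP at [600.014, -0.003, 244.631] pointing down, gripper open.
Joint ranges: [-2.87, 2.87], [-0.86, 2.18], [0.17, 2.46], [-1.51, 4.65], [0.06, 2.69], [-2.65, 2.65]. Speed limits (rad/s): [2.57, 2.57, 3.01, 3.14, 3.14, 3.14].

INTERFACE

Orientations are given as a unit quaternion [x, y, z, w].
In Python, from bench import * gives the robot as it stands. The module is installed in compiled form; this text tells all that it offers. Calls block until the motion is done:
- movep(position, orientation): joint-space move of the TCP to a pose.
- move_straight(position, feed=150, attitude=None, guard=None): straight line of the TCP; attitude=None keeps the orientation; feed is the mean speed in mm/s. With guard (N) it stops when the force on the tool has changed by that much, and returns True; else False.
- set_joints(angles): joint-space move.
- move_gripper(opening): opening from 0.0 (shut) to 1.0 (fully open); the grip force is fixed at half the most; returns when the fingers have stopped.
- wait(seconds).
- inverse_kinematics(position, orientation): joint angles nearest the present ones, or None.
- grab_frame(name): name is "scene" or "side" or "wrist"; returns (picture, depth): 400x640x3 uint8, blue, green, red; 400x640 float32, mm along the optical axis (not along the pixel's ray), 0 where there is no reading.
- camera_info(name): a dict with "fov_y" (degrees; the focal length in pixels is half the picture's height over the tangent of half this angle, whatever the lens; pixels are square), "cx", "cy" (the principal point, pixels), "rvec" (rotation vector, rad) and "tvec" (3), from world to camera coordinates, as OpenCV has them. Camera axes: x right, y down, z forward; pixel columns grow to the right and rows downward; lengths in mm; the calibration is good to about 2 mm. A picture is of the moment at which its call begins: read the wrist's pose just before it. camera_info takes no time and is no camera call; for the wrist camera it gives the pose at the moment of the call.
A pose or a line that the arm cannot do raises MotionError and nothing moves.
- finish_job(): hands the job in; it is judged then, once.
Readings, each from a call of its own:
- current_t(): time.
- current_joint_positions(): joint angles.
- current_qd(): joint speeds.
- current_joint_efforts(): joint torques, N m.
- current_ee_pos(): TCP position.
- current_eef_rot(): TCP orientation.
- current_force(): force on the tool from outside, world axes, zero at the start.
- current_ft_torque(): the same for the moment, N m.
- current_finger_gap(): opening from 0.0 (shut) to 1.0 (fully open).
- current_gripper_force(): force on a finger pad.
Only numpy, scipy, OpenCV 4.12 (cv2) and the standard library are available. Lean on these libraries where they do the work, as an engineer would, in place of code of your own. Each camera call takes 0.05 s, during which the arm holds its last target. There are 200 camera calls.

TASK

Stand the ivory pillar candle upright on the blue board, well in between the open jaws of the wooden caliper near its beam, and let go of it. Then slide the caliper's loose jaw by its brass knob until the candle is nipped between both jaws, bearing on it with a light squeeze of about 5 N for half a second: do not rack the sliding jaw out of square and do not squeeze the soft wax hard. Take the hand away, leaving the caliper closed on the upright candle, and do not disturb the yellow candle, the rope-wrapped votive or the grey candlestick.

Things in the scene. Friction and masses are not known exactly. Their poses are not given: they have to be found in the camera images.
- caliper: Wooden caliper fixed on a blue board, immovable. Origin: board's underside, under the beam's axis at the fixed jaw's measuring face. y runs along the beam from fixed to sliding jaw, z up; both jaws reach from the beam to -x (to the robot). mm: board x -130..35, y -45..235, top z 12 (the candle stands on it); beam x -15..15, y -38..232, z 18..42. All wood is below z 50.
- fixed_jaw: The caliper's fixed wooden jaw; same frame and origin as the caliper. A bar x -115..-10, y -20..0, z 16..44 mm; its flat measuring face is the plane y = 0 and looks to +y.
- sliding_jaw: The sliding wooden jaw with a dark block (46 x 44 mm, top at z 49 mm) round the beam and a brass knob on it. Origin: on the beam's axis at table level, below the knob; axes as the caliper's. Bar x -115..-10, y -20..0, z 16..44 mm; its measuring face is y = -20 and looks to the fixed jaw. It has play: it racks about the knob's upright axis.
- knob_top (a point): Centre of the top of the sliding jaw's brass knob, an upright round post 24 mm in diameter, from z 49 to 95 mm. Push or grip it here to slide the jaw; the racking axis is this post's axis.
- jaw_slide (a joint): Position of the sliding jaw along the beam, m. 0 = widest open; grows as it moves to the fixed jaw (caliper -y). Gap between the measuring faces = 0.120 minus this. About 3 N of dry friction; stays where it is left.
- jaw_tilt (a joint): Racking angle of the sliding jaw about the knob's axis, rad; 0 = square to the beam. A spring of about 15 N m/rad holds it square; load at the jaw's tip racks it more than load near the beam: a 5 N squeeze 50 mm from the beam's axis racks it about 0.017 rad. Keep it under 0.035.
- ivory_candle: Ivory (pale cream) pillar candle, hard wax, 95 mm tall plus a short wick, somewhere between 51 and 59 mm in diameter (to be gauged), 0.13 to 0.27 kg. Origin: centre of its underside, z up. It stands on the table at the start. Wax friction on the board is roughly 1 to 3 N.
- yellow_candle: Bystander: honey-yellow pillar candle, 62 mm in diameter, 70 mm tall, standing on the table; origin: centre of its underside. The two candles' places are swapped at random.
- votive: Bystander: turquoise candle in a rope-wrapped holder, 71 mm in diameter, 80 mm tall; origin: centre of its underside.
- candlestick: Bystander: turned grey candlestick, foot 84 mm across, 150 mm tall; origin: centre of its underside.
Not all that is in view belongs to the job. What is shaped like the ivory_candle but purple is not meant.

How it is judged (in metres and radians):
On the way, in this order (a step that is already met when the one before it is completed fails the run):
1. the ivory candle stands upright on the board between the jaws, let go, not yet nipped (x of ivory_candle in the frame of caliper between -0.105 and -0.035 m and z of ivory_candle in the frame of caliper between 0.008 and 0.016 m and angle between ivory_candle's own z axis and vertical below 0.08 rad and y of ivory_candle in the frame of caliper above 0.022 m and y of ivory_candle in the frame of sliding_jaw below -0.042 m and contact force between the fingers and ivory_candle below 0.05 N and linear speed of ivory_candle below 0.01 m/s), for 0.2 s.
2. both jaws bear on the candle with more than 2 N, the sliding jaw square within 0.035 rad, for 0.4 s, the hand off the candle (contact force between each of sliding_jaw, fixed_jaw and ivory_candle above 2 N and value of joint jaw_tilt between -0.035 and 0.035 rad and contact force between each of the arm, the fingers and ivory_candle below 0.05 N), for 0.4 s.
At the end, for the whole second after the job is handed in: The ivory candle stands upright (within 0.08 rad) on the board between the jaws, touching the fixed jaw within 2 mm, the sliding jaw left closed on it within 2 mm and square within 0.03 rad, all at rest, the hand away (x of ivory_candle in the frame of caliper between -0.105 and -0.035 m and z of ivory_candle in the frame of caliper between 0.008 and 0.016 m and angle between ivory_candle's own z axis and vertical below 0.08 rad and y of ivory_candle in the frame of caliper between 0.022 and 0.0285 m and y of ivory_candle in the frame of sliding_jaw below -0.042 m and value of joint jaw_slide between 0.0645 and 0.0695 m and value of joint jaw_tilt between -0.03 and 0.03 rad and linear speed of ivory_candle below 0.01 m/s and velocity of joint jaw_slide between -0.003 and 0.003 m/s).
It fails at once if the wax is squeezed by a jaw with more than 12 N (contact force between any of sliding_jaw, fixed_jaw and ivory_candle above 12 N).
It fails at once if the sliding jaw is racked more than 0.045 rad out of square (value of joint jaw_tilt above 0.045 rad or value of joint jaw_tilt below -0.045 rad).
It fails at once if a bystander is shifted more than 15 mm (distance of any of yellow_candle, votive, candlestick from where it was at the start of the episode above 0.015 m).
It fails at once if the ivory candle is knocked over (angle between ivory_candle's own z axis and vertical above 0.5 rad).
It also fails if it takes over 72 s, if anything falls off the work surface, if the arm or the gripper's body presses on something with over 40 N, if the wrist force passes 120 N, or if a joint passes its speed limit or range.

## Working session

There is one attempt and no reset: what is moved stays moved. The work goes in short steps, each a Python script; the robot and the scene stay as the last script left them, time stands still between calls to the robot, and variables do not carry over. Pictures are saved under pics/ and viewed, at most 10 in all, crops included, and the job is handed in when it is done.

```bash
mkdir -p pics; cat > h.py <<'E'
from bench import *
import numpy as np, cv2
def snap(n,f):
    ci=camera_info(n); im,d=grab_frame(n); cv2.imwrite(f'pics/{f}.png',im); np.savez(f'{f}.npz',d=d,im=im,**{k:np.array(v) for k,v in ci.items()}); return im,d,ci
def load(f): return dict(np.load(f'{f}.npz'))
def world(L,u,v,z=None):
    """pixel -> world; by depth, or on the plane z"""
    fl=200/np.tan(np.radians(float(L['fov_y']))/2); R=cv2.Rodrigues(L['rvec'].reshape(3,1))[0]; t=L['tvec'].reshape(3)
    u=np.asarray(u,float);v=np.asarray(v,float)
    r=np.stack([(u-L['cx'])/fl,(v-L['cy'])/fl,np.ones_like(u)],-1)
    C=-R.T@t; D=r@R
    s=L['d'][v.astype(int),u.astype(int)] if z is None else (z-C[2])/D[...,2]
    return C+D*np.asarray(s)[...,None]
E
python3 - <<'E'
from h import *
for n in ("scene","side"): snap(n,n+"0")
print(camera_info("scene"),camera_info("side"),current_eef_rot())
E
```

```text
{'fov_y': 57.23995129927408, 'cx': 315.203669854531, 'cy': 201.62136743308528, 'rvec': array([ 1.5182654 ,  2.04820556, -0.87571515]), 'tvec': array([ 126.8370534 , -341.14323914, 1586.11482429])} {'fov_y': 50.40142920398189, 'cx': 325.10281700824606, 'cy': 198.07838455606927, 'rvec': array([ 0.43459779, -2.75686724,  1.17491954]), 'tvec': array([ 560.11004417,  154.49643043, 1124.4402997 ])} [ 7.07111546e-01  7.07101454e-01 -5.96027230e-04 -6.63870426e-04]
```

View pics/scene0.png

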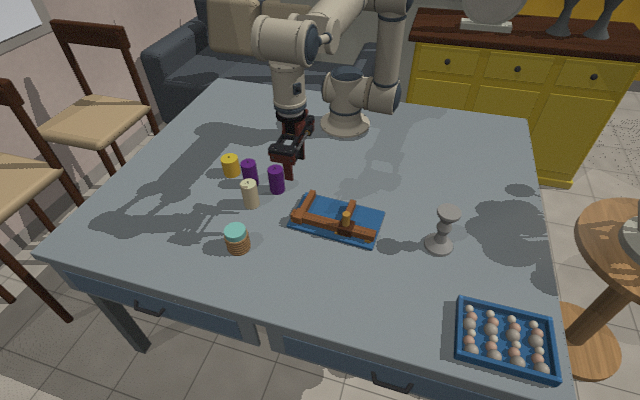

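View pics/side0.png

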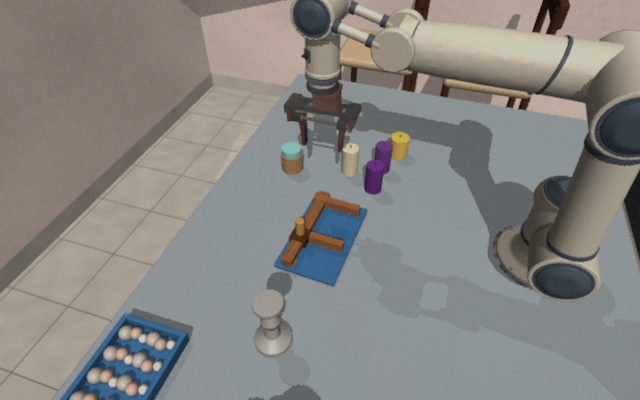

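Scene view: the ivory candle is at (249,193), two purple ones at (249,172) and (276,180), the yellow at (230,165), the votive at (236,238), the candlestick at (440,230), the caliper at about (337,218) with its knob at (346,216). Candidates by shape are the ivory one and the two purple; the pale cream one at (249,193) scene / (350,160) side fits the description. I'll confirm it in an enlarged crop along with the caliper.

```bash
python3 - <<'E'
from h import *
a=cv2.imread('pics/scene0.png')[150:260,215:395]; b=cv2.imread('pics/side0.png')[125:290,265:425]
cv2.imwrite('pics/c1.png',np.vstack([cv2.resize(a,(720,440),interpolation=2)]))
cv2.imwrite('pics/c2.png',cv2.resize(b,(576,594),interpolation=2))
S=load('scene0');D=load('side0')
print(world(S,[249,236,230,249,276,440,346],[182,231,157,162,168,245,213],None).round())
print(world(D,[350,291,400,383,373,300,320],[150,150,138,148,167,221,197],None).round())
E
```

```text
[[ 562. -179.   92.]
 [ 753. -134.   78.]
 [ 437. -314.   72.]
 [ 472. -219.   97.]
 [ 475. -119.   96.]
 [ 596.  435.   27.]
 [ 609.  154.   93.]]
[[ 564. -172.   92.]
 [ 743. -134.   77.]
 [ 433. -318.   66.]
 [ 470. -213.   92.]
 [ 478. -112.   94.]
 [ 606.  155.   93.]
 [ 603.    2.   39.]]
```

View pics/c1.png

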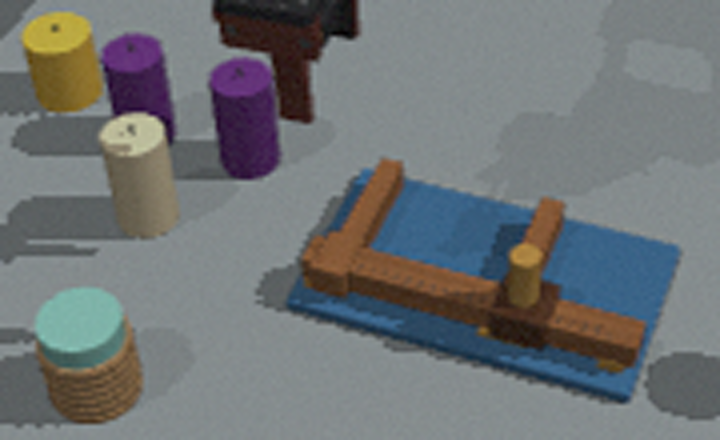

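View pics/c2.png

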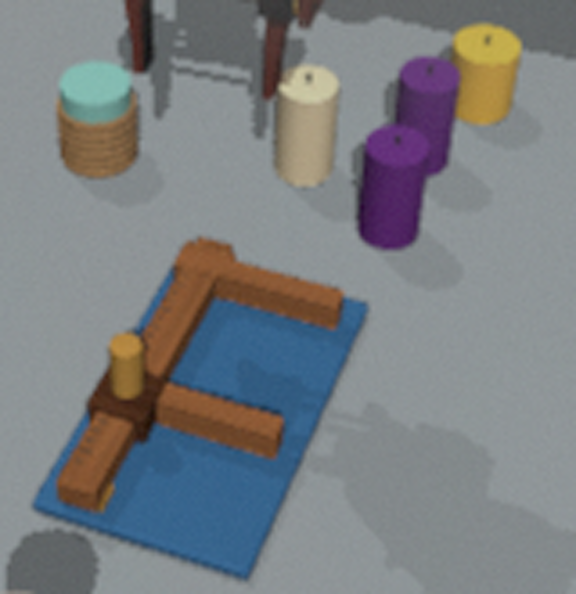

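The crops confirm that the only pale cream pillar is the ivory candle, at scene (249,193). The two of the same shape are purple. Next: close looks from the wrist over the caliper and over the candle.

```bash
python3 - <<'E'
from h import *
S=load('scene0');D=load('side0')
print(world(S,[305,385,372,287.5],[193,212.5,248.7,225],12).round())
print(world(D,[367.2,333.9,275],[209.7,285.6,265.3],12).round())
q=[.7071068,.7071068,0,0]
movep([560,60,330],q); i1=snap('wrist','w1')[0]
movep([540,-176,300],q); i2=snap('wrist','w2')[0]
cv2.imwrite('pics/w12.png',cv2.resize(np.vstack([i1,i2]),(480,600),interpolation=3))
print(current_t(),camera_info('wrist'))
E
```

```text
[[480. -19.  12.]
 [496. 259.  12.]
 [653. 247.  12.]
 [635. -25.  12.]]
[[466. -17.  12.]
 [482. 262.  12.]
 [642. 250.  12.]]
1.6667 {'fov_y': 66.77059043802774, 'cx': 318.76668410757566, 'cy': 196.75933662084853, 'rvec': array([-2.84118052e+00, -9.89663190e-04, -8.30090405e-04]), 'tvec': array([-540.63222749, -219.43522273,  392.5885276 ])}
```

View pics/w12.png

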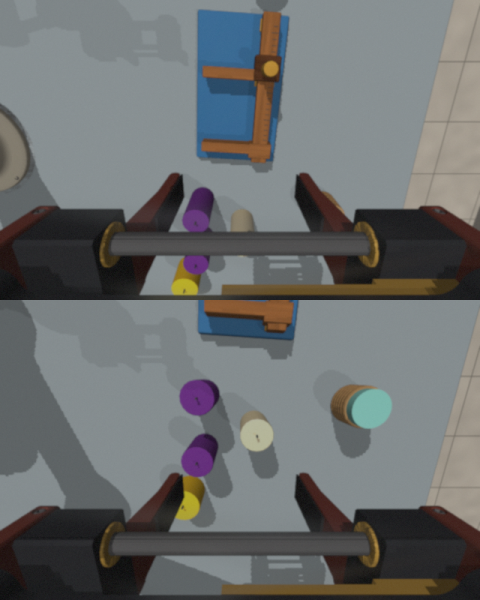

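```bash
python3 - <<'E'
from h import *
A=load('w1');B=load('w2')
V,U=np.mgrid[0:400,0:640]
def pts(L,m): 
    v,u=np.nonzero(m&(L['d']>0)); return world(L,u,v,None)
# ivory top in w2
P=world(B,U,V,None)
hsv=cv2.cvtColor(B['im'],cv2.COLOR_BGR2HSV)
near=(np.hypot(P[...,0]-563,P[...,1]+176)<45)&(P[...,2]>88)&(P[...,2]<99)
p=P[near]; (c,r)=cv2.minEnclosingCircle(p[:,:2].astype(np.float32)); print('ivory',c,r,np.median(p[:,2]),p[:,:2].mean(0),len(p))
P=world(A,U,V,None)
k=(np.hypot(P[...,0]-608,P[...,1]-155)<30)&(P[...,2]>88); p=P[k]
c,r=cv2.minEnclosingCircle(p[:,:2].astype(np.float32)); print('knob',c,r,np.median(p[:,2]),p[:,:2].mean(0))
hsv=cv2.cvtColor(A['im'],cv2.COLOR_BGR2HSV)
blue=(hsv[...,0]>95)&(hsv[...,0]<120)&(hsv[...,1]>120)&(V<230)
wood=(hsv[...,0]<16)&(hsv[...,1]>110)&(V<230)&(abs(P[...,2]-42)<5)
dens=lambda x:cv2.minAreaRect(x[:,:2].astype(np.float32))
p=world(A,*np.nonzero(blue)[::-1],12); ok=np.hypot(p[:,0]-560,p[:,1]-115)<200
print('board',dens(p[ok]))
print(cv2.boxPoints(dens(p[ok])).round(1))
w=P[wood]; 
# beam top
b=w[(abs(w[:,0]-605)<22)&(w[:,1]>25)&(w[:,1]<110)]; print('beam',len(b),b.mean(0),cv2.fitLine(b[:,:2].astype(np.float32),2,0,.01,.01).ravel())
for y0 in (0,135):
    for x0 in (500,530,560,580):
        s=w[(abs(w[:,0]-x0)<6)&(abs(w[:,1]-y0)<40)]
        if len(s): print('jaw',x0,np.percentile(s[:,1],[2,98]).round(1),s[:,2].mean().round(1),len(s))
E
```

```text
ivory (567.4407958984375, -179.90347290039062) 26.447622299194336 95.0863853333353 [ 567.03002377 -178.84437593] 1526
knob (610.193359375, 154.7054901123047) 11.834269523620605 94.83557800775287 [609.65695719 154.86052473]
board ((560.1738891601562, 112.8301773071289), (276.0538635253906, 161.86854553222656), 86.39595794677734)
[[470.7 -19.8]
 [632.3 -30. ]
 [649.6 245.5]
 [488.1 255.7]]
beam 1211 [604.09243086  68.82507372  42.07045223] [7.0756584e-02 9.9749362e-01 6.0409241e+02 6.8825073e+01]
jaw 500 [ 3.  21.9] 43.8 111
jaw 530 [ 1.5 20. ] 43.6 111
jaw 560 [ 0.  18.2] 43.6 109
jaw 580 [-13.3  18.3] 43.7 142
jaw 500 [142.6 159.1] 44.0 94
jaw 530 [141.4 157.8] 44.2 127
jaw 560 [138.8 155.9] 44.2 126
jaw 580 [137.5 154.1] 44.1 126
```

```bash
python3 - <<'E'
from h import *
q=[.7071068,.7071068,0,0]
movep([567.3,-179.5,200],q)
print(move_straight([567.3,-179.5,73],feed=120,guard=8),current_ee_pos())
move_gripper(0.0); g=current_finger_gap(); print('gap',g,g*88,current_gripper_force(),current_force())
move_straight([567.3,-179.5,180],feed=100); print(current_finger_gap()*88,current_force())
move_straight([553.4,54.6,180],feed=200)
move_straight([553.4,54.6,95],feed=100)
wait(.3); print(current_force())
print(move_straight([553.4,54.6,83],feed=8,guard=3),current_ee_pos(),current_force(),current_t())
i=snap('wrist','w3'); s=snap('scene','s3')[0]; d=snap('side','d3')[0]
cv2.imwrite('pics/p3.png',np.vstack([cv2.resize(s[140:260,230:420],(475,300)),cv2.resize(d[120:290,240:420],(475,300))]))
E
```

```text
False [ 567.88580931 -179.72659398   74.20377451]
gap 0.601213475410197 52.906785836097335 30.000063478946686 [0.18549541 0.38801191 0.90188413]
52.147686306130545 [ 0.28815352  0.15758558 -1.78843471]
[-0.61110821  0.29152822 -1.10292234]
True [553.38475411  54.59090281  85.03498412] [ 0.56485595 -0.17132664  4.41330722] 8.9833
```

View pics/p3.png

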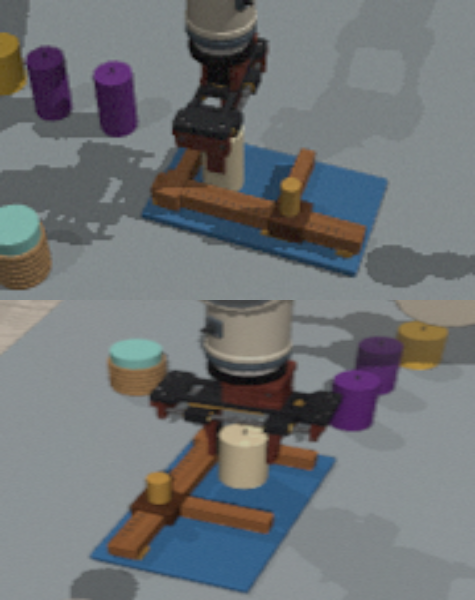

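The candle is on the board between the jaws, near the fixed jaw (upper crop at about (222,165), lower at (243,455)). Now I'll release it and look again.

```bash
python3 - <<'E'
from h import *
q=[.7071068,.7071068,0,0]
move_gripper(1.0); wait(.3)
move_straight([553.4,54.6,200],feed=100)
movep([575,20,330],q)
snap('wrist','w4'); A=load('w4')
V,U=np.mgrid[0:400,0:640]; P=world(A,U,V,None)
O=np.array([601,15.5]);ey=np.array([.063,.998]);ex=np.array([.998,-.063])
for n,c0,r0,z0,z1 in (('candle',(553,55),45,98,112),('knob',(609.5,155),25,88,100)):
    m=(np.hypot(P[...,0]-c0[0],P[...,1]-c0[1])<r0)&(P[...,2]>z0)&(P[...,2]<z1); p=P[m]
    c,r=cv2.minEnclosingCircle(p[:,:2].astype(np.float32)); k=p[:,:2].mean(0)
    print(n,c,r,k,np.median(p[:,2]),'caliper',(k-O)@ex,(k-O)@ey)
print(current_t())
E
```

```text
candle (553.5399169921875, 54.15291976928711) 26.401721954345703 [553.64306006  54.84345144] 107.00204271661835 caliper -49.7408635055565 36.281277318152135
knob (610.333251953125, 154.90740966796875) 11.996633529663086 [609.89296417 154.41544266] 94.853802116937 caliper 0.12350535442596464 139.19786852147197
12.125
```

View pics/w4.png

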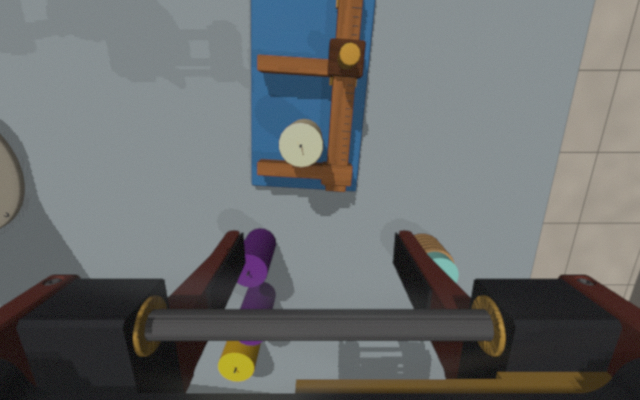

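The candle stands upright at caliper (-50, 36), clear of both jaws. Now I'll push the knob with shut fingers, slowly and with the force guarded.

```bash
cat >> h.py <<'E'
from scipy.spatial.transform import Rotation as Ro
qy=(Ro.from_euler('z',-.063)*Ro.from_quat([.7071068,.7071068,0,0])).as_quat()
K=np.array([610,154.7]);EY=np.array([.063,.998])
def at(s,z=84): return [*(K+EY*s),z]
def fy(n=6):
    a=[]
    for _ in range(n): a.append(np.dot(current_force()[:2],EY)); wait(.02)
    return np.mean(a)
E
python3 - <<'E'
from h import *
move_gripper(0.0)
movep(at(50,200),qy)
print(move_straight(at(50),feed=100,guard=10)); wait(.3)
b=fy(10); print('base',b)
np.save('b.npy',b)
print(move_straight(at(20),feed=30,guard=10),fy()-b,current_ee_pos())
for s in (10,0,-10,-20,-26):
    h=move_straight(at(s),feed=20,guard=7); print(s,h,fy()-b,current_force().round(2) if hasattr(current_force(),'round') else current_force(),current_t())
    if h: break
E
```

```text
False
base 0.021838105969282047
False 3.0537183929798886 [611.29847885 174.98578465  84.1469407 ]
10 False 1.3984798119524553 [0.64 1.62 0.34] 18.1583
0 False 1.9207637031180405 [0.87 1.15 0.95] 18.9083
-10 False 1.3175122840339295 [0.15 0.45 1.06] 19.6583
-20 False 1.8240147238685518 [ 0.03  1.77 -1.22] 20.4083
-26 False 2.181931048331758 [0.65 0.57 0.7 ] 20.9583
```

```bash
python3 - <<'E'
from h import *
b=float(np.load('b.npy')); s=-26; done=False
while s>-52:
    f0=fy(5)-b; s-=1.0 if s>-41 else .5
    h=move_straight(at(s),feed=6,guard=max(1.5,9.0-f0))
    f=fy(8)-b; print(s,h,round(f0,1),round(f,1),round(float((np.array(current_ee_pos()[:2])-K)@EY),2))
    if h or f>6: break
print(current_t())
E
```

```text
-27.0 False 1.4 2.7 -26.88
-28.0 False 2.7 2.9 -28.07
-29.0 False 2.3 2.5 -29.07
-30.0 False 2.9 3.1 -30.05
-31.0 False 2.3 2.6 -31.03
-32.0 False 2.8 2.8 -32.07
-33.0 False 2.6 2.9 -33.06
-34.0 False 2.4 2.7 -34.04
-35.0 False 2.6 2.6 -35.05
-36.0 False 2.6 4.3 -35.84
-37.0 False 4.5 4.0 -37.08
-38.0 False 3.9 3.9 -38.04
-39.0 False 3.6 4.3 -39.04
-40.0 False 3.8 4.3 -40.03
-41.0 False 4.1 4.3 -41.05
-41.5 False 4.1 3.7 -41.51
-42.0 False 4.3 4.3 -42.01
-42.5 False 4.6 4.3 -42.55
-43.0 False 4.5 4.1 -43.06
-43.5 False 4.1 4.3 -43.51
-44.0 False 4.5 4.1 -44.03
-44.5 False 4.0 4.3 -44.51
-45.0 False 4.5 5.1 -44.77
-45.5 False 5.6 6.0 -44.98
33.1583
```

Contact pattern is clear: jaw friction about 2.7 N, candle drag about 1.5 N, and the fixed jaw met at s≈-45. I'll build up to a push of about 8.7 N and hold.

```bash
python3 - <<'E'
from h import *
b=float(np.load('b.npy')); s=-45.5
while s>-50:
    s-=.3; h=move_straight(at(s),feed=5,guard=5); f=fy(12)-b; print(round(s,1),h,round(f,2))
    if f>8.4 or h: break
for _ in range(3): print('hold',fy(15)-b)
print(current_t())
snap('scene','s5');snap('side','d5')
move_straight(at(s+40),feed=25); move_straight(at(s+40,200),feed=100)
movep([575,40,330],qy)
print(current_t()); A=snap('wrist','w5')
A=load('w5'); V,U=np.mgrid[0:400,0:640]; P=world(A,U,V,None)
O=np.array([601,15.5]);ex=np.array([.998,-.063])
for n,c0,r0,z0,z1 in (('candle',(553,46),45,98,112),('knob',(605.5,88),25,88,97)):
    m=(np.hypot(P[...,0]-c0[0],P[...,1]-c0[1])<r0)&(P[...,2]>z0)&(P[...,2]<z1); 
    if n=='knob': m&=P[...,0]>590
    k=P[m][:,:2].mean(0); print(n,k,m.sum(),(k-O)@ex,(k-O)@EY)
E
```

```text
-45.8 False 6.45
-46.1 False 7.1
-46.4 False 7.48
-46.7 False 8.24
-47.0 False 8.9
hold 8.751137305139409
hold 8.743663193620847
hold 8.467475721497411
36.1583
40.0417
candle [553.01361688  46.30348522] 1441 -49.8310299259871 27.718736114592712
knob [605.6639761   87.98258297] 304 0.08824541642646481 72.63144830200974
```

View pics/w5.png

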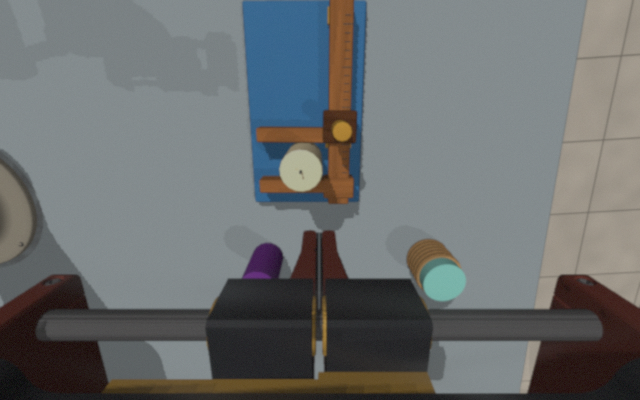

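The picture shows the candle upright at (301,168), nipped between the jaws at rows 134 and 185. The knob at (342,130) puts the slide at about 66.6 mm, and the hand is clear.

```bash
python3 -c "
from bench import *
print(finish_job())"
```

```text
the job is handed in; nothing more can be done
None
```

The job is handed in; no verdict came back. By my measurements the ivory candle stands upright between the jaws (gap about 53 mm), squeezed at about 6 N for over half a second by estimate (8.5–8.9 N push less 2.7 N jaw friction), with the hand away and no bystanders touched that I saw.

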